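# Hold the magnifier over the ring in the vise

## Task

Open the lid of the wooden case until it rests on its stop, take out the hand magnifier by its handle, carry it over the tools on the bench and hold it level over the ring in the ball vise for inspection: lens centred on the row of stones, its long side along the row (handle at either end), about 15 mm above the stones. The magnifier must never touch the ring or the vise, the other things on the bench stay where they are, and the lid stays open; finish still holding the magnifier there, steady.

Things in the scene. Friction and masses are not known exactly. Their poses are not given: they have to be found in the camera images.
- case: dark wooden case, 136 mm (its x) by 190 mm (y) by 50 mm tall outside, walls and floor 6 mm thick, fixed to the bench. Origin at the centre of its underside, z up. Its lid is hinged on the top edge of the +x side; its -x side faces the robot
- case_in (a point): centre of the case's inner floor, 6 mm above the bench, case's axes. Two padded rails along the case's x (12 mm wide, centred at y = +44 and -68 mm, 14 mm tall) carry the magnifier; between them fingertips can go 14 mm below its underside
- case_lid (a joint): opening angle of the case lid, rad: 0 shut, 1.75 on its stop (a little past upright, leaning away from the robot). Starts shut or slightly ajar. Stiff hinge: the lid stays where it is left; 2 to 3 N at its front edge moves it
- case_lid_hinge (a point): middle of the lid's hinge line, along y, at the lid's underside (case x = +68 mm, 50 mm above the bench). The lid is a panel 136 x 190 x 8 mm whose front edge is 136 mm from the hinge line, at -x of this point's frame, which turns with the lid (z out of the lid's top)
- case_lid_handle (a point): middle of the round brass bar handle on top of the lid: along y, 95 mm long, 35 mm off the lid's top (43 mm from its underside), 106 mm from the hinge line and 30 mm behind the lid's front edge. Turns with the lid: x from front edge to hinge, z out of the lid's top
- magnifier_grip (a point): centre (half-way up) of the handle of a loose hand magnifier, about 90 g, 152 mm long; handle a black bar 80 (x) x 18 (y) x 18 mm (z). It lies in the case along the case's y, handle towards -y, lens towards +y, handle centre about 29 mm above the bench. x runs from handle to lens, z up
- magnifier_lens (a point): centre of the UNDERSIDE of the magnifier's rectangular lens frame (64 mm in x, 44 mm in y, 8 mm thick, aluminium with clear glass); 80 mm along x from the handle's centre and 9 mm below it, flush with the handle's underside. Axes as magnifier_grip
- ring_top (a point): top of the stones of a ring, middle of their row, 122 mm above the bench. The ring (22 mm wide) stands upright in the jaws of a dark round ball vise (116 mm across the foot, fixed to the bench); two bright jaws 64 mm long (y), 37 mm across both (x), tops 106 mm above the bench. y runs along the row of stones and the jaws, z up
- file_stand: bystander, leave alone: light wooden block 90 x 60 x 40 mm with five upright file handles, 145 mm tall in all; loose, origin at the centre of its underside
- ring_cone: bystander, leave alone: steel cone on a 54 mm round foot, 110 mm tall; loose, origin at the centre of its underside
- bench_block: bystander, leave alone: dark steel block 75 x 75 x 22 mm; loose, origin at the centre of its underside
- hammer: bystander, leave alone: small hammer lying down; loose, origin at the centre of its underside
- pliers: bystander, leave alone: pair of pliers lying down; loose, origin at the centre of its underside
- findings_jar: bystander, leave alone: small glass jar, 48 mm wide and 55 mm tall; loose, origin at the centre of its underside
- handpiece: bystander, leave alone: black rotary handpiece with a little grinding stone on a low rest, 130 mm long; loose, origin at the centre of its underside
- brass_bar: bystander, leave alone: brass bar 90 x 30 x 25 mm; loose, origin at the centre of its underside
Not all that is in view belongs to the job. Leave any green look-alike of the part that bears ring_top alone. What is shaped like the case but green is not meant.

How it is judged:
By the outcome, as a careful person would: the job done as asked, in the order asked, and still so for the second after the job is handed in, while the arm keeps its last pose, push and grip.
It also fails if it takes over 72 s, if anything falls off the work surface, if the arm or the gripper's body presses on something with over 40 N, if the wrist force passes 120 N, or if a joint passes its speed limit or range.

## Robot

A 7-joint arm with a two-finger parallel gripper is mounted at the origin on the work surface. World frame = base frame: x ahead of the robot, y to its left, z up, the work surface at z = 0. Lengths are in m, angles in rad, forces in N, time in s.
With the tool pointing down it reaches from about 0.425 to 0.8 m from the base axis. Payload 8.3 kg.
Tool frame: the origin (TCP) lies midway between the tips of the shut fingers; the grasp point (between the pads) lies 19 mm behind it (robot.pinch_z is the distance from the TCP to the grasp point, in m); x points along the fingers, z is the direction in which the jaws open and shut, and the axes are right-handed (so a half turn about x gives the same grasp; the last joint's range is limited). The gripper opens to 85 mm and grips with 20 to 120 N. Pads are 22 mm wide; open, the fingers measure 114 mm over their backs; the gripper's body (76 mm by 85 mm) begins 54 mm behind the grasp point. The pads swing forward as they close: fully open they stand 13 mm farther back than shut.
Start: joints at [1.059, 0.383, 0.016, 1.37, -0.006, 1.388, -0.046], TCP at [0.271, -0.563, 0.231] pointing down, gripper open.
Joint ranges: [-2.95, 2.95], [-0.25, 2.06], [-1.52, 1.56], [0.18, 2.33], [-1.44, 4.58], [0.02, 2.06], [-3.01, 3.01]. Speed limits (rad/s): [2.39, 2.39, 3.01, 3.01, 3.14, 3.14, 3.14].

## Interface

Orientations are given as a unit quaternion [w, x, y, z].
In Python, from bench import robot gives the robot as it stands.
- The arm moves only by the tool servo_tool, never from a script. Its argument "rows" is a list of rows, each an object with "travel": the shift along the world's x, y, z in m, a list of three; "rotation": the turn, a rotation vector about the world's x, y, z in rad, a list of three; "hand": the opening, from 0 (shut) to 1 (fully open). A call has 1 to 20 rows; each row is the pose to reach, as a shift and turn from the pose measured when the call began; what a row does not reach only later rows make up. A row lasts 1/8 s, in which the tool goes at most 62.5 mm and 10.7 degrees, less where a joint would pass 70% of its speed; a pose out of reach is approached as far as the arm can. A call with a gripper value outside its range is refused whole. The fingers move at their own pace and stop on an object; the grip force is fixed at half the most. Time passes only in rows, so rows that repeat a pose let the fingers close. It gives the time, the measured TCP pose, the force and the opening at its end, in the units of the state.
- robot.read_state(): the state, without advancing time (a new reading comes with each control period).
- robot.get_image(name): name is "scene" or "top" or "wrist"; returns a dict with "pixels" (420x560x3 uint8, red, green, blue), "intrinsics" (3x3 intrinsics, pixels), "world_from_camera" (4x4, takes a point from camera to world coordinates); the wrist camera has in their place "T_tool_cam" (4x4, takes a point from camera to tool coordinates, whose origin is the TCP and whose axes are the tool frame's). Camera axes: x right, y down, z forward; pixel columns grow to the right and rows downward; lengths in m; the calibration is good to about 2 mm. The wrist camera is an equidistant fisheye: a pixel r from the principal point sees the ray r / f radians off the axis. A picture is of the moment at which its call begins: read the wrist's pose just before it. There is no depth.
- robot.job_done(): hands the job in, once; it reports no verdict.
The state is a dict: "time_s": time; "q": joint angles; "joint_vel": joint speeds; "effort": joint torques, N m; "tcp_pos": TCP position; "eef_rot": TCP orientation; "contact_force": force on the tool from outside, world axes, zero at the start; "ft_torque": the same for the moment, N m; "finger_gap": opening from 0.0 (shut) to 1.0 (fully open).
Only numpy, scipy, OpenCV 4.12 (cv2) and the standard library are available. Lean on these libraries where they do the work, as an engineer would, in place of code of your own. Each camera call takes 0.05 s, during which the arm holds its last target.

## Working session

There is one attempt and no reset: what is moved stays moved. The work goes in short steps, Python scripts to look and compute and a tool call to move; the robot and the scene stay as the last step left them, time stands still between calls to the robot, and variables do not carry over. Pictures are saved under pics/ and viewed, and the job is handed in when it is done.

Besides the shell and the picture viewer there is one more tool, called after "Emit:" in YAML: its name, and indented under it one key for each argument. servo_tool: Moves the arm, as the interface text tells. Its arguments: {"type":"object","properties":{"rows":{"type":"array"}},"required":["rows"]}

```bash
ls; mkdir -p pics; python3 - <<'E'
from bench import robot
import cv2,json
s=robot.read_state();print(s)
print(robot.pinch_z)
for n in ("scene","top","wrist"):
    d=robot.get_image(n)
    cv2.imwrite(f"pics/{n}0.png",d["pixels"][:,:,::-1])
    print(n,{k:v.tolist() if hasattr(v,'tolist') else v for k,v in d.items() if k!="pixels"})
E
```

```text
pics
{'time_s': 0.0, 'q': array([ 1.05907426,  0.38423349,  0.0163794 ,  1.37115189, -0.00631057,
        1.38817913, -0.04647844]), 'joint_vel': array([ 0.00074227,  0.00015224,  0.00203685, -0.00098146, -0.00046788,
        0.0001177 ,  0.00090507]), 'effort': array([-6.31526855e-04, -6.27611804e+01,  8.43515061e-01, -3.71825945e+01,
        1.64613611e-02,  1.44510716e-02, -3.47995297e-05]), 'tcp_pos': array([ 0.27100906, -0.56263817,  0.23028283]), 'eef_rot': array([ 0.59816286,  0.37652692,  0.59932361, -0.37581895]), 'contact_force': array([ 0.26144968, -0.14023038, -0.34147765]), 'ft_torque': array([ 0.03221768, -0.02199587, -0.02096259]), 'finger_gap': 1.0017137696208618}
0.0187
scene {'intrinsics': [[484.9437927067349, 0.0, 273.90443605587285], [0.0, 484.9437927067349, 202.31134287256188], [0.0, 0.0, 1.0]], 'world_from_camera': [[0.33467387457029873, 0.6005649386899556, -0.7261646866217288, 1.432229448966155], [0.9422865477016572, -0.2210170326316688, 0.25149062270228756, -0.31241932745391443], [-0.00945831383474201, -0.7684225567375165, -0.6398728894056865, 0.93087723501683
[... 203 characters left out ...]
-0.9811384905425655, 0.19169279691986071, 0.264445727424254], [-0.9994113739483226, 0.01993134818189869, -0.02792215934304432, 0.015332268664694915], [0.023574809391151752, -0.1922758532304776, -0.981057707082852, 1.3516470754282364], [0.0, 0.0, 0.0, 1.0]]}
wrist {'intrinsics': [[325.19226210127806, 0.0, 278.6566762551256], [0.0, 325.19226210127806, 205.11318045010012], [0.0, 0.0, 1.0]], 'T_tool_cam': [[0.0005853620956557543, -0.27061221898169396, 0.9626882591415655, -0.14275286520637115], [-0.00026077570770075074, -0.9626884326487452, -0.2706121091901276, 0.06873262439757677], [0.9999997946736009, -9.263964072758598e-05, -0.0006340904113164336, -0.000785788726637815], [0.0, 0.0, 0.0, 1.0]]}
```

View pics/scene0.png

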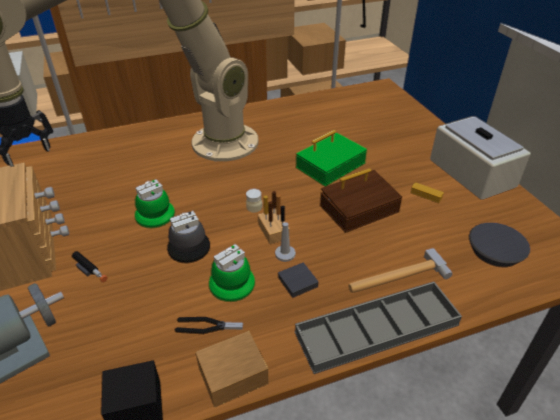

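View pics/top0.png

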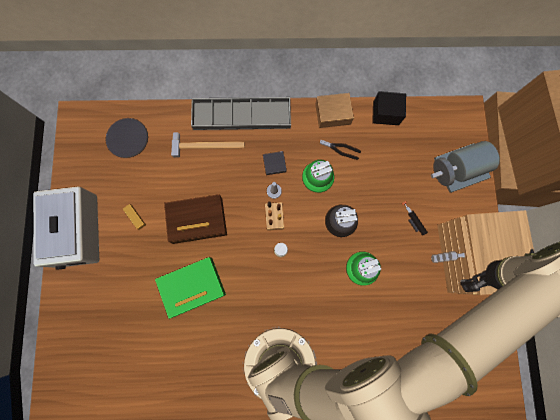

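View pics/wrist0.png

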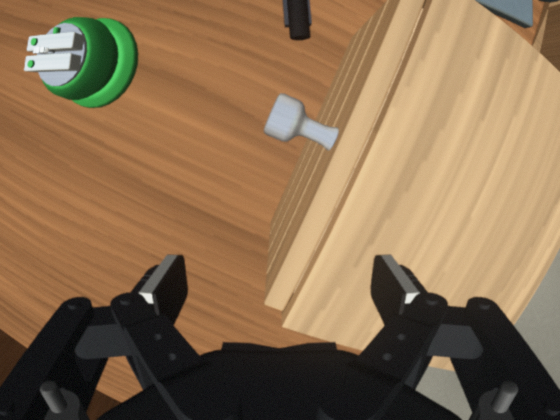

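The dark case is at top (195,218) and the dark vise at top (342,220). The green case and the two green vises are decoys. Next: helpers and zoomed crops.

```bash
cat > h.py <<'E'
import numpy as np,cv2
from scipy.spatial.transform import Rotation as R
def ray(d,u,v):
    K=d["intrinsics"];T=d["world_from_camera"]
    r=T[:3,:3]@np.array([(u-K[0,2])/K[0,0],(v-K[1,2])/K[1,1],1.]);return T[:3,3],r/np.linalg.norm(r)
def plane(d,u,v,z):
    o,r=ray(d,u,v);return o+r*(z-o[2])/r[2]
def tri(rs):
    A=np.zeros((3,3));b=np.zeros(3)
    for o,r in rs:
        P=np.eye(3)-np.outer(r,r);A+=P;b+=P@o
    x=np.linalg.solve(A,b);return x,[float(np.linalg.norm((np.eye(3)-np.outer(r,r))@(x-o))) for o,r in rs]
def proj(d,p):
    T=np.linalg.inv(d["world_from_camera"]);c=T[:3,:3]@np.asarray(p)+T[:3,3];K=d["intrinsics"]
    return (K@(c/c[2]))[:2]
def toolpose(s):
    T=np.eye(4);w,x,y,z=s["eef_rot"];T[:3,:3]=R.from_quat([x,y,z,w]).as_matrix();T[:3,3]=s["tcp_pos"];return T
def wray(d,s,u,v):
    K=d["intrinsics"];dx,dy=u-K[0,2],v-K[1,2];r=np.hypot(dx,dy);th=r/K[0,0]
    c=np.array([np.sin(th)*dx/max(r,1e-9),np.sin(th)*dy/max(r,1e-9),np.cos(th)])
    T=toolpose(s)@d["T_tool_cam"];return T[:3,3],T[:3,:3]@c
def wproj(d,s,p):
    T=np.linalg.inv(toolpose(s)@d["T_tool_cam"]);c=T[:3,:3]@np.asarray(p)+T[:3,3]
    th=np.arctan2(np.hypot(c[0],c[1]),c[2]);K=d["intrinsics"];n=np.hypot(c[0],c[1])
    return np.array([K[0,2]+K[0,0]*th*c[0]/n,K[1,2]+K[0,0]*th*c[1]/n])
def crop(img,x0,y0,w,h,k,fn):
    cv2.imwrite(fn,cv2.resize(img[y0:y0+h,x0:x0+w][:,:,::-1],None,fx=k,fy=k,interpolation=cv2.INTER_CUBIC))
E
python3 - <<'E'
from h import *;from bench import robot
t=robot.get_image("top");s=robot.get_image("scene")
a=t["pixels"][180:255,155:235];b=t["pixels"][190:265,310:390]
c=s["pixels"][160:235,310:410];e=s["pixels"][195:270,155:255]
f=lambda x,k:cv2.resize(x[:,:,::-1],(400,300) if k else (400,300),interpolation=cv2.INTER_CUBIC)
cv2.imwrite("pics/z0.png",np.vstack([np.hstack([f(a,0),f(b,0)]),np.hstack([f(c,0),f(e,0)])]))
E
```

```text
(no output)
```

View pics/z0.png

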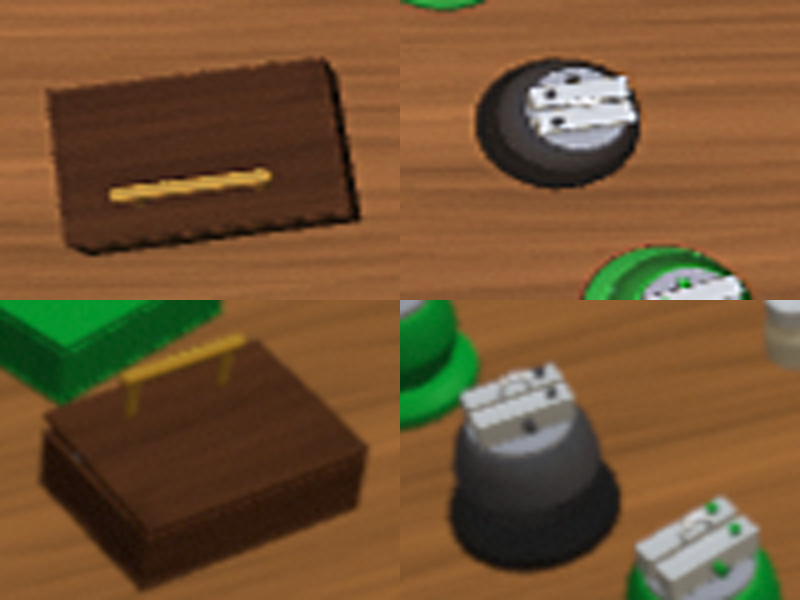

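```bash
python3 - <<'E'
from h import *;from bench import robot
np.set_printoptions(precision=4,suppress=True)
t=robot.get_image("top");s=robot.get_image("scene")
T=lambda x,y:ray(t,155+x/5,180+y/4)
S=lambda x,y:ray(s,310+x/4,160+(y-300)/4)
for n,a,b in (("hL",(112,194),(245,340)),("hR",(268,175),(125,380)),("backR",(325,62),(148,530)),("backL",(48,92),(365,448))):
    # scene camera looks toward -x: scene right = +y
    print(n,tri([T(*a),S(*b)]))
for n,a in (("bL",(48,92)),("bR",(325,62))): 
    print(n,plane(t,155+a[0]/5,180+a[1]/4,.058))
# scene bottoms on bench
for n,b in (("botR",(142,588)),("botL",(358,508))): print(n,plane(s,310+b[0]/4,160+(b[1]-300)/4,0))
# vise: foot ellipse
T2=lambda x,y:ray(t,310+(x-400)/5,190+y/4)
S2=lambda x,y:ray(s,155+(x-400)/4,195+(y-300)/4)
for n,a,b in (("c1",(527,88),(552,365)),("c2",(632,78),(462,392)),("c2",(637,120),(480,445)),("c1",(533,133),(577,410))):pass
J={"fL near":((533,133),),"":()}
for p in ((527,88),(628,76),(637,122),(535,135)): print("jawtop",plane(t,310+(p[0]-400)/5,190+p[1]/4,.106))
for p in ((552,365),(462,392),(478,440),(576,405)): print("jawscene",plane(s,155+(p[0]-400)/4,195+(p[1]-300)/4,.106))
E
```

```text
hL (array([0.4464, 0.3242, 0.0982]), [0.004947143120337973, 0.00494714312033784])
hR (array([0.4594, 0.2229, 0.098 ]), [0.004103078922380094, 0.004103078922380021])
backR (array([0.5638, 0.1932, 0.052 ]), [0.0048265821717826144, 0.0048265821717826535])
backL (array([0.5402, 0.3781, 0.054 ]), [0.002562871851265033, 0.002562871851264901])
bL [0.5383 0.3746 0.058 ]
bR [0.5606 0.1879 0.058 ]
botR [0.5667 0.1975 0.    ]
botL [0.5441 0.3827 0.    ]
jawtop [ 0.4868 -0.1959  0.106 ]
jawtop [ 0.4954 -0.263   0.106 ]
jawtop [ 0.4571 -0.2666  0.106 ]
jawtop [ 0.4478 -0.1991  0.106 ]
jawscene [ 0.4576 -0.1984  0.106 ]
jawscene [ 0.4637 -0.2584  0.106 ]
jawscene [ 0.5122 -0.2571  0.106 ]
jawscene [ 0.5012 -0.1923  0.106 ]
```

```bash
python3 - <<'E'
from h import *;from bench import robot
np.set_printoptions(precision=4,suppress=True)
s=robot.read_state();T=toolpose(s);print(T)
yaw=np.deg2rad(6.8);cx=np.array([np.cos(yaw),np.sin(yaw),0])
for sg in (1,-1):
    z=sg*cx;x=np.array([0,0,-1.]);y=np.cross(z,x);G=np.c_[x,y,z]
    print(R.from_matrix(G@T[:3,:3].T).as_rotvec())
E
```

```text
[[-0.0002  0.9009  0.434   0.2712]
 [ 0.0005  0.434  -0.9009 -0.563 ]
 [-1.      0.     -0.0005  0.2311]
 [ 0.      0.      0.      1.    ]]
[-0.0003 -0.0004  1.2405]
[-0.0005  0.0003 -1.9011]
```

Emit:
servo_tool:
  rows:
    - {"travel": [0.03,0.03,0.03],"rotation": [0,0,0.05],"hand": 1}
    - {"travel": [0.07,0.07,0.06],"rotation": [0,0,0.13],"hand": 1}
    - {"travel": [0.11,0.11,0.09],"rotation": [0,0,0.21],"hand": 1}
    - {"travel": [0.15,0.155,0.1],"rotation": [0,0,0.29],"hand": 1}
    - {"travel": [0.18,0.205,0.1],"rotation": [0,0,0.37],"hand": 1}
    - {"travel": [0.2,0.26,0.1],"rotation": [0,0,0.45],"hand": 1}
    - {"travel": [0.215,0.315,0.1],"rotation": [0,0,0.53],"hand": 1}
    - {"travel": [0.228,0.37,0.1],"rotation": [0,0,0.61],"hand": 1}
    - {"travel": [0.238,0.425,0.1],"rotation": [0,0,0.69],"hand": 1}
    - {"travel": [0.245,0.48,0.1],"rotation": [0,0,0.77],"hand": 1}
    - {"travel": [0.245,0.535,0.1],"rotation": [0,0,0.85],"hand": 1}
    - {"travel": [0.24,0.59,0.1],"rotation": [0,0,0.93],"hand": 1}
    - {"travel": [0.23,0.645,0.1],"rotation": [0,0,1.01],"hand": 1}
    - {"travel": [0.22,0.7,0.095],"rotation": [0,0,1.09],"hand": 1}
    - {"travel": [0.205,0.755,0.085],"rotation": [0,0,1.17],"hand": 1}
    - {"travel": [0.19,0.8,0.07],"rotation": [0,0,1.24],"hand": 1}
    - {"travel": [0.185,0.82,0.06],"rotation": [0,0,1.24],"hand": 1}
    - {"travel": [0.185,0.82,0.06],"rotation": [0,0,1.24],"hand": 1}

```text
time_s: 2.6
tcp_pos: [0.4549, 0.2585, 0.2905]
eef_rot: [0.705, -0.043, 0.706, 0.043]
contact_force: [0.0, -0.0, -0.5]
finger_gap: 1.001
```

```bash
python3 - <<'E'
from h import *;from bench import robot
np.set_printoptions(precision=4,suppress=True)
s=robot.read_state();w=robot.get_image("wrist");print(toolpose(s),s["q"],s["contact_force"],s["time_s"])
cv2.imwrite("pics/w1.png",w["pixels"][:,:,::-1])
cv2.imwrite("pics/t1.png",robot.get_image("top")["pixels"][:,:,::-1])
E
```

```text
[[-0.0019 -0.1215  0.9926  0.4549]
 [-0.0002  0.9926  0.1215  0.2585]
 [-1.      0.0001 -0.0019  0.2905]
 [ 0.      0.      0.      1.    ]] [ 0.0243  0.2021 -0.7038  1.5179  0.1298  1.4712 -0.5608] [ 0.0403 -0.0232 -0.5155] 2.6
```

View pics/w1.png

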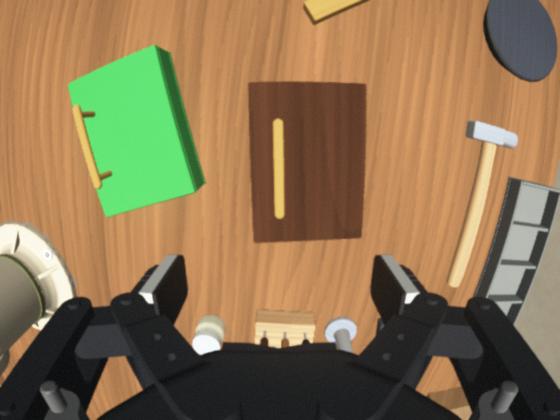

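The dark case fills (249..366, 82..241) and the bar handle runs from (278,120) to (280,217). I'll cast rays for these.

```bash
python3 - <<'E'
from h import *;from bench import robot
np.set_printoptions(precision=4,suppress=True)
s=robot.read_state();w=robot.get_image("wrist");im=w["pixels"]
crop(im,235,70,145,185,4,"pics/w1z.png")
hsv=cv2.cvtColor(im,cv2.COLOR_RGB2HSV)
m=cv2.inRange(hsv,(15,110,120),(30,255,255));m[:, :240]=0;m[:,330:]=0;m[:90]=0;m[230:]=0
ys,xs=np.nonzero(m);print(xs.min(),xs.max(),ys.min(),ys.max(),len(xs))
def P(u,v,z):
    o,r=wray(w,s,u,v);return o+r*(z-o[2])/r[2]
for z in (.093,.1):
    y0,y1=ys.min(),ys.max()
    a=P(xs[ys<y0+10].mean(),y0,z);b=P(xs[ys>y1-10].mean(),y1+1,z);print(z,a,b,(a+b)/2,np.linalg.norm(a-b),np.degrees(np.arctan2(-(a-b)[0],(a-b)[1])))
for c in ((249,83),(366,83),(361,238),(254,242)): print(c,P(*c,.058))
E
```

```text
240 283 95 228 1221
0.093 [0.4081 0.343  0.093 ] [0.4288 0.1983 0.093 ] [0.4184 0.2707 0.093 ] 0.146184238099084 8.138161817598457
0.1 [0.4089 0.3427 0.1   ] [0.4292 0.2009 0.1   ] [0.419  0.2718 0.1   ] 0.14318356753559636 8.138161817598471
(249, 83) [0.4103 0.3595 0.058 ]
(366, 83) [0.5443 0.3783 0.058 ]
(361, 238) [0.5695 0.1892 0.058 ]
(254, 242) [0.4357 0.169  0.058 ]
```

View pics/w1z.png

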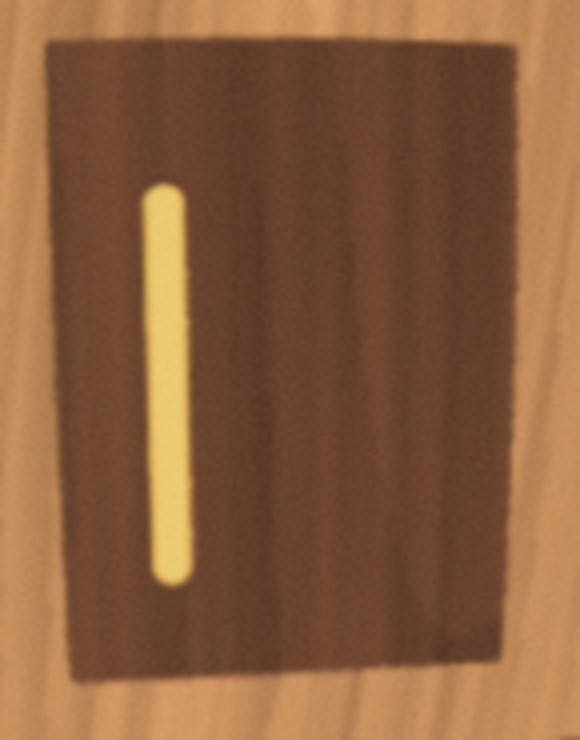

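```bash
python3 - <<'E'
from h import *;from bench import robot
from scipy.optimize import least_squares
np.set_printoptions(precision=4,suppress=True)
s=robot.read_state();w=robot.get_image("wrist");t=robot.get_image("top");sc=robot.get_image("scene")
L=[(-136,95,8),(0,95,8),(0,-95,8),(-136,-95,8),(-106,47.5,43),(-106,-47.5,43)]
U=np.array([(246.75,81),(364,81.2),(359.75,235),(253.5,240.5),(276,115.75),(278.25,216.75)])
def pts(p):
    hx,hy,yaw,th=p
    out=[]
    for x,y,z in np.array(L)/1000:
        q=np.array([x*np.cos(th)+z*np.sin(th),y,-x*np.sin(th)+z*np.cos(th)])
        out.append(np.array([hx+np.cos(yaw)*q[0]-np.sin(yaw)*q[1],hy+np.sin(yaw)*q[0]+np.cos(yaw)*q[1],.05+q[2]]))
    return out
f=lambda p:(np.array([wproj(w,s,q) for q in pts(p)])-U).ravel()
r=least_squares(f,[.55,.285,.12,.05]);print(r.x,r.fun.reshape(-1,2))
P=pts(r.x);print("handle",(P[4]+P[5])/2)
hl=proj(t,P[4]),proj(t,P[5]),proj(sc,P[4]),proj(sc,P[5]);print(hl,proj(t,P[1]),proj(t,P[2]))
E
```

```text
[0.5547 0.286  0.1369 0.0936] [[-0.8417 -1.5925]
 [ 0.1656 -0.5642]
 [ 0.5998  0.3616]
 [-1.3429  1.4707]
 [ 0.7806  5.3923]
 [ 0.5312 -5.2703]]
handle [0.4541 0.2722 0.1027]
(array([177.1595, 227.3293]), array([206.4751, 222.7473]), array([368.3936, 169.6527]), array([340.8338, 178.9782])) [162.9574 201.8146] [218.7947 193.3016]
```

Emit:
servo_tool:
  rows:
    - {"travel": [-0.001,0.007,-0.05],"rotation": [0,0,0.015],"hand": 0.6}
    - {"travel": [-0.001,0.0135,-0.1],"rotation": [0,0,0.015],"hand": 0.6}
    - {"travel": [-0.001,0.0135,-0.15],"rotation": [0,0,0.015],"hand": 0.6}
    - {"travel": [-0.001,0.0135,-0.18],"rotation": [0,0,0.015],"hand": 0.6}
    - {"travel": [-0.001,0.0135,-0.2],"rotation": [0,0,0.015],"hand": 0.6}
    - {"travel": [-0.001,0.0135,-0.206],"rotation": [0,0,0.015],"hand": 0.6}
    - {"travel": [-0.001,0.0135,-0.206],"rotation": [0,0,0.015],"hand": 0.6}

```text
time_s: 3.78
tcp_pos: [0.4564, 0.2691, 0.0859]
eef_rot: [0.706, -0.046, 0.705, 0.046]
contact_force: [-0.5, 0.7, 0.5]
finger_gap: 0.599
```

```bash
python3 - <<'E'
from h import *;from bench import robot
np.set_printoptions(precision=4,suppress=True)
s=robot.read_state();w=robot.get_image("wrist");print(toolpose(s),s["contact_force"],s["time_s"])
cv2.imwrite("pics/w2.png",w["pixels"][:,:,::-1])
E
```

```text
[[ 0.0005 -0.1295  0.9916  0.4564]
 [-0.      0.9916  0.1295  0.2691]
 [-1.     -0.0001  0.0005  0.0859]
 [ 0.      0.      0.      1.    ]] [-0.4513  0.6608  0.5232] 3.775
```

View pics/w2.png

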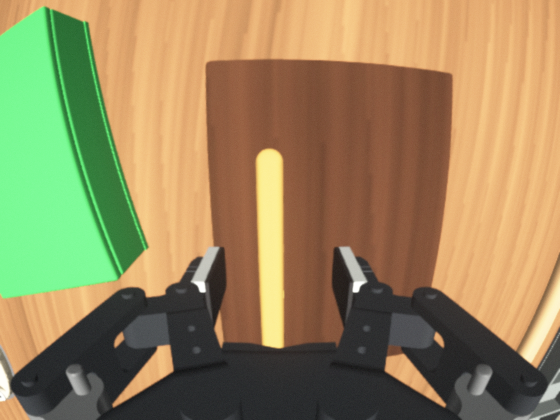

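The bar is at column 271 between the pads (210..348), so about 3 mm towards -x. I'll shift and close.

Emit:
servo_tool:
  rows:
    - {"travel": [-0.003,0,-0.001],"rotation": [0,0,0],"hand": 0.4}
    - {"travel": [-0.003,0,-0.001],"rotation": [0,0,0],"hand": 0}
    - {"travel": [-0.003,0,-0.001],"rotation": [0,0,0],"hand": 0}
    - {"travel": [-0.003,0,-0.001],"rotation": [0,0,0],"hand": 0}
    - {"travel": [-0.003,0,-0.001],"rotation": [0,0,0],"hand": 0}

```text
time_s: 4.45
tcp_pos: [0.4527, 0.2695, 0.0854]
eef_rot: [0.706, -0.046, 0.706, 0.046]
contact_force: [-5.8, -1.8, 3.4]
finger_gap: 0.102
```

```bash
python3 - <<'E'
from h import *;from bench import robot
np.set_printoptions(precision=4,suppress=True)
s=robot.read_state();w=robot.get_image("wrist");print(toolpose(s),s["contact_force"],s["time_s"],s["finger_gap"])
cv2.imwrite("pics/w3.png",w["pixels"][:,:,::-1])
yaw=.137;h=np.array([.5547,.286,.05]);cx=np.array([np.cos(yaw),np.sin(yaw),0]);ez=np.array([0,0,1.])
P=s["tcp_pos"]+.0187*ez
rel=P-h;a=rel@cx,rel[2];print(a,np.hypot(*a),"expected r .1144; th est",np.arctan2(a[1],-a[0])-np.arctan2(43,106))
th0=.10
g=lambda th:h*0+cx*(-.106*np.cos(th)+.043*np.sin(th))+ez*(.106*np.sin(th)+.043*np.cos(th))
for th in np.arange(.2,1.86,.1): print(round(th,2),g(th)-g(th0))
E
```

```text
[[ 0.0001 -0.1305  0.9914  0.4527]
 [-0.0002  0.9914  0.1305  0.2695]
 [-1.     -0.0002  0.      0.0854]
 [ 0.      0.      0.      1.    ]] [-5.7792 -1.8301  3.4476] 4.45 0.10236448572910217
(np.float64(-0.10330221909771821), np.float64(0.054063595411110374)) 0.11659425723117417 expected r .1144; th est 0.09677905161969619
0.2 [0.0058 0.0008 0.0098]
0.3 [0.0125 0.0017 0.019 ]
0.4 [0.0201 0.0028 0.0275]
0.5 [0.0285 0.0039 0.0352]
0.6 [0.0376 0.0052 0.042 ]
0.7 [0.0474 0.0065 0.0478]
0.8 [0.0576 0.0079 0.0526]
0.9 [0.0683 0.0094 0.0564]
1.0 [0.0793 0.0109 0.0591]
1.1 [0.0906 0.0125 0.0606]
1.2 [0.1019 0.014  0.061 ]
1.3 [0.1132 0.0156 0.0603]
1.4 [0.1244 0.0171 0.0584]
1.5 [0.1353 0.0187 0.0554]
1.6 [0.1459 0.0201 0.0513]
1.7 [0.156  0.0215 0.0462]
1.8 [0.1656 0.0228 0.0401]
```

View pics/w3.png

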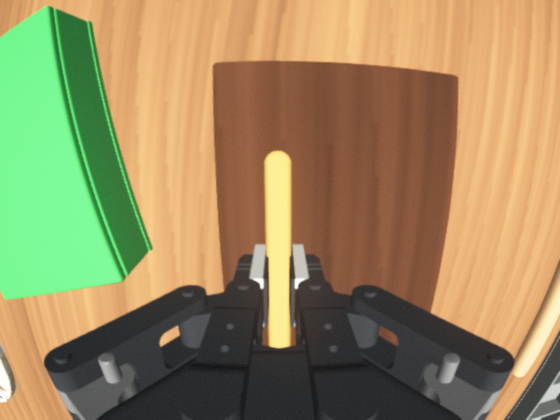

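The bar is gripped (gap 0.10). Lifting along the arc.

Emit:
servo_tool:
  rows:
    - {"travel": [0.003,0.0004,0.005],"rotation": [0,0,0],"hand": 0}
    - {"travel": [0.0058,0.0008,0.0098],"rotation": [0,0,0],"hand": 0}
    - {"travel": [0.0125,0.0017,0.019],"rotation": [0,0,0],"hand": 0}
    - {"travel": [0.0201,0.0028,0.0275],"rotation": [0,0,0],"hand": 0}
    - {"travel": [0.0285,0.0039,0.0352],"rotation": [0,0,0],"hand": 0}
    - {"travel": [0.0285,0.0039,0.0352],"rotation": [0,0,0],"hand": 0}

```text
time_s: 5.25
tcp_pos: [0.4788, 0.2732, 0.1222]
eef_rot: [0.704, -0.048, 0.707, 0.046]
contact_force: [-20.6, -9.3, 21.9]
finger_gap: 0.103
```

```bash
python3 - <<'E'
from h import *;from bench import robot
np.set_printoptions(precision=4,suppress=True)
s=robot.read_state();sc=robot.get_image("scene");print(toolpose(s)[:3,:],s["contact_force"],s["ft_torque"],s["time_s"],s["finger_gap"])
crop(sc["pixels"],270,60,200,160,4,"pics/s4.png")
E
```

```text
[[-0.0042 -0.1316  0.9913  0.4788]
 [-0.0029  0.9913  0.1316  0.2732]
 [-1.     -0.0023 -0.0046  0.1222]] [-20.5746  -9.2855  21.9253] [-1.8851  4.6269  0.0501] 5.25 0.10251938420988368
```

View pics/s4.png

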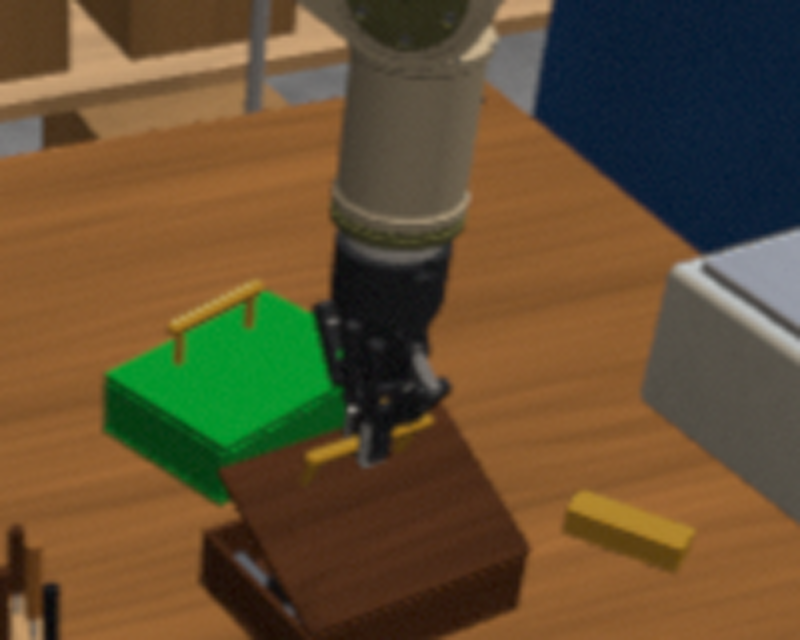

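Lid is opening, but the radial force shows the effective centre is about 5 mm higher than I assumed. I'll re-plan the arc from the current point.

```bash
cat > arc.py <<'E'
from h import *
def arc(a,c,Rr,ths,yaw=.137):
    for th in ths:
        f=th+.3855;p=np.array([c[0]-Rr*np.cos(f),c[1]+Rr*np.sin(f)])-a
        print(round(th,2),np.round([p[0]*np.cos(yaw),p[0]*np.sin(yaw),p[1]],4))
E
python3 - <<'E'
from arc import *
arc(np.array([-.0769,.0909]),(.0005,.005),.1155,np.arange(.5,1.9,.1))
E
```

```text
0.5 [0.0043 0.0006 0.0035]
0.6 [0.0135 0.0019 0.0104]
0.7 [0.0233 0.0032 0.0163]
0.8 [0.0337 0.0046 0.0211]
0.9 [0.0445 0.0061 0.0249]
1.0 [0.0556 0.0077 0.0276]
1.1 [0.0669 0.0092 0.0292]
1.2 [0.0784 0.0108 0.0296]
1.3 [0.0898 0.0124 0.0288]
1.4 [0.1011 0.0139 0.0269]
1.5 [0.1121 0.0155 0.0239]
1.6 [0.1228 0.0169 0.0198]
1.7 [0.133  0.0183 0.0146]
1.8 [0.1427 0.0197 0.0085]
```

Emit:
servo_tool:
  rows:
    - {"travel": [0.0043,0.0006,0.0035],"rotation": [0,0,0],"hand": 0}
    - {"travel": [0.0135,0.0019,0.0104],"rotation": [0,0,0],"hand": 0}
    - {"travel": [0.0233,0.0032,0.0163],"rotation": [0,0,0],"hand": 0}
    - {"travel": [0.0337,0.0046,0.0211],"rotation": [0,0,0],"hand": 0}
    - {"travel": [0.0337,0.0046,0.0211],"rotation": [0,0,0],"hand": 0}

```text
time_s: 5.92
tcp_pos: [0.5141, 0.2781, 0.1462]
eef_rot: [0.705, -0.047, 0.706, 0.046]
contact_force: [-7.5, -5.1, 15.7]
finger_gap: 0.1
```

```bash
python3 - <<'E'
from h import *;from bench import robot
np.set_printoptions(precision=4,suppress=True)
s=robot.read_state();T=toolpose(s);print(T[:3,:],s["contact_force"],s["ft_torque"],s["time_s"],s["finger_gap"])
yaw=.137;h=np.array([.5547,.286,.05]);cx=np.array([np.cos(yaw),np.sin(yaw),0])
P=T[:3,3]-.0187*T[:3,0];r=P-h;print(r@cx,r[2])
E
```

```text
[[-0.001  -0.1308  0.9914  0.5141]
 [-0.0021  0.9914  0.1308  0.2781]
 [-1.     -0.002  -0.0013  0.1462]] [-7.4645 -5.0862 15.7452] [-1.0446  1.7546  0.1402] 5.925 0.10042997089139603
-0.041289048697143824 0.11487051258308141
```

```bash
python3 - <<'E'
from arc import *
from scipy.optimize import least_squares
p=np.array([(-.1033,.0541),(-.0769,.0909),(-.0413,.1149)])
r=least_squares(lambda c:np.hypot(*(p-c[:2]).T)-.1144,[0,0]);print(r.x,r.fun)
c=r.x;d=p[2]-c;print("th",np.arctan2(d[1],-d[0])-.3855,np.hypot(*d))
arc(p[2],c,.1148,np.arange(.8,1.9,.1))
E
```

```text
[0.00198988 0.00871864] [ 0.0002535  -0.00048166  0.00026688]
th 0.7981717962435866 0.11466688208738897
0.8 [0.0001 0.     0.0002]
0.9 [0.0109 0.0015 0.004 ]
1.0 [0.0219 0.003  0.0067]
1.1 [0.0332 0.0046 0.0082]
1.2 [0.0446 0.0061 0.0086]
1.3 [0.0559 0.0077 0.0079]
1.4 [0.0671 0.0093 0.006 ]
1.5 [0.0781 0.0108 0.003 ]
1.6 [ 0.0887  0.0122 -0.0011]
1.7 [ 0.0989  0.0136 -0.0063]
1.8 [ 0.1085  0.015  -0.0124]
```

Emit:
servo_tool:
  rows:
    - {"travel": [0.0055,0.001,0.0022],"rotation": [0,0,0],"hand": 0}
    - {"travel": [0.0109,0.0015,0.004],"rotation": [0,0,0],"hand": 0}
    - {"travel": [0.0219,0.003,0.0067],"rotation": [0,0,0],"hand": 0}
    - {"travel": [0.0332,0.0045,0.0082],"rotation": [0,0,0],"hand": 0}
    - {"travel": [0.0446,0.006,0.0086],"rotation": [0,0,0],"hand": 0}
    - {"travel": [0.0559,0.0075,0.0079],"rotation": [0,0,0],"hand": 0}
    - {"travel": [0.0671,0.009,0.006],"rotation": [0,0,0],"hand": 0}
    - {"travel": [0.0671,0.009,0.006],"rotation": [0,0,0],"hand": 0}

```text
time_s: 6.92
tcp_pos: [0.5836, 0.2877, 0.1533]
eef_rot: [0.706, -0.046, 0.705, 0.046]
contact_force: [0.3, -0.4, 4.9]
finger_gap: 0.096
```

```bash
python3 - <<'E'
from h import *;from bench import robot
np.set_printoptions(precision=4,suppress=True)
s=robot.read_state();T=toolpose(s);print(T[:3,:],s["contact_force"],s["ft_torque"],s["time_s"],s["finger_gap"],s["q"])
yaw=.137;h=np.array([.5547,.286,.05]);cx=np.array([np.cos(yaw),np.sin(yaw),0])
P=T[:3,3]-.0187*T[:3,0];r=P-h;a=np.array([r@cx,r[2]]);print(a)
c=np.array([.002,.0087]);d=a-c;print("th",np.arctan2(d[1],-d[0])-.3855,np.hypot(*d))
sc=robot.get_image("scene");crop(sc["pixels"],270,60,200,160,4,"pics/s5.png")
E
```

```text
[[ 0.0024 -0.1298  0.9915  0.5836]
 [ 0.0001  0.9915  0.1298  0.2877]
 [-1.     -0.0002  0.0023  0.1533]] [ 0.3346 -0.4102  4.8818] [0.0402 0.2948 0.055 ] 6.925 0.09588719858056663 [-0.0893  0.5571 -0.6215  1.383   0.3264  1.302  -0.5943]
[0.0288 0.122 ]
th 1.417488458262805 0.1164207563330089
```

View pics/s5.png

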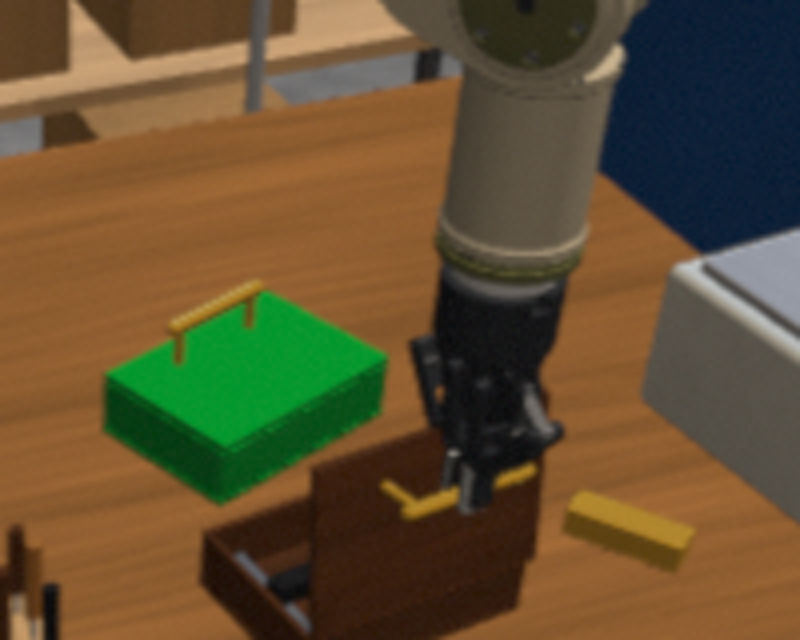

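```bash
python3 - <<'E'
from arc import *
arc(np.array([.0288,.122]),(.002,.0087),.1158,np.arange(1.5,2.0,.05))
E
```

```text
1.5 [ 0.009   0.0012 -0.0032]
1.55 [ 0.0144  0.002  -0.0051]
1.6 [ 0.0197  0.0027 -0.0073]
1.65 [ 0.0249  0.0034 -0.0098]
1.7 [ 0.0299  0.0041 -0.0125]
1.75 [ 0.0348  0.0048 -0.0155]
1.8 [ 0.0396  0.0055 -0.0187]
1.85 [ 0.0442  0.0061 -0.0222]
1.9 [ 0.0486  0.0067 -0.0258]
1.95 [ 0.0529  0.0073 -0.0297]
```

Emit:
servo_tool:
  rows:
    - {"travel": [0.009,0.0012,-0.0032],"rotation": [0,0,0],"hand": 0}
    - {"travel": [0.0144,0.002,-0.0051],"rotation": [0,0,0],"hand": 0}
    - {"travel": [0.0197,0.0027,-0.0073],"rotation": [0,0,0],"hand": 0}
    - {"travel": [0.0249,0.0034,-0.0098],"rotation": [0,0,0],"hand": 0}
    - {"travel": [0.0299,0.0041,-0.0125],"rotation": [0,0,0],"hand": 0}
    - {"travel": [0.0348,0.0048,-0.0155],"rotation": [0,0,0],"hand": 0}
    - {"travel": [0.0348,0.0048,-0.0155],"rotation": [0,0,0],"hand": 0}

```text
time_s: 7.85
tcp_pos: [0.6157, 0.2924, 0.1395]
eef_rot: [0.705, -0.047, 0.706, 0.046]
contact_force: [-20.8, -8.7, 21.7]
finger_gap: 0.096
```

```bash
cat > st.py <<'E'
from h import *;from bench import robot
np.set_printoptions(precision=4,suppress=True)
s=robot.read_state();T=toolpose(s);print(T[:3,:],s["contact_force"],s["ft_torque"],s["time_s"],s["finger_gap"])
yaw=.137;h=np.array([.5547,.286,.05]);cx=np.array([np.cos(yaw),np.sin(yaw),0])
P=T[:3,3]-.0187*T[:3,0];r=P-h;a=np.array([r@cx,r[2]]);print(a)
c=np.array([.002,.0087]);d=a-c;print("th",np.arctan2(d[1],-d[0])-.3855,np.hypot(*d))
E
python3 st.py
```

```text
[[-0.002  -0.1311  0.9914  0.6157]
 [-0.0022  0.9914  0.1311  0.2924]
 [-1.     -0.0019 -0.0023  0.1395]] [-20.7796  -8.7429  21.6721] [-1.8441  4.6013  0.0602] 7.85 0.0963121900927092
[0.0614 0.1082]
th 1.7231397070078112 0.1158826252809
```

Forces now oppose the motion along the arc (about 30 N) at θ≈1.72, so the lid is on its stop. I'll relax, open a little and back out upward.

Emit:
servo_tool:
  rows:
    - {"travel": [0.001,0,-0.0005],"rotation": [0,0,0],"hand": 0}
    - {"travel": [0.001,0,-0.0005],"rotation": [0,0,0],"hand": 0.25}
    - {"travel": [0.001,0,-0.0005],"rotation": [0,0,0],"hand": 0.25}
    - {"travel": [0.001,0,-0.0005],"rotation": [0,0,0],"hand": 0.25}
    - {"travel": [0.001,0,-0.0005],"rotation": [0,0,0],"hand": 0.25}

```text
time_s: 8.48
tcp_pos: [0.6184, 0.2926, 0.1401]
eef_rot: [0.706, -0.046, 0.705, 0.046]
contact_force: [0.2, 0.2, 6.9]
finger_gap: 0.248
```

```bash
python3 st.py; python3 - <<'E'
from h import *;from bench import robot
w=robot.get_image("wrist");cv2.imwrite("pics/w6.png",w["pixels"][:,:,::-1])
sc=robot.get_image("scene");crop(sc["pixels"],270,60,200,160,4,"pics/s6.png")
E
```

```text
[[ 0.0013 -0.1302  0.9915  0.6184]
 [-0.0009  0.9915  0.1302  0.2926]
 [-1.     -0.0011  0.0011  0.1401]] [0.2201 0.1736 6.8683] [ 0.0564  0.1382 -0.0006] 8.475 0.24812477768903815
[0.0639 0.1088]
th 1.7392667063049636 0.11773879144631297
```

View pics/w6.png

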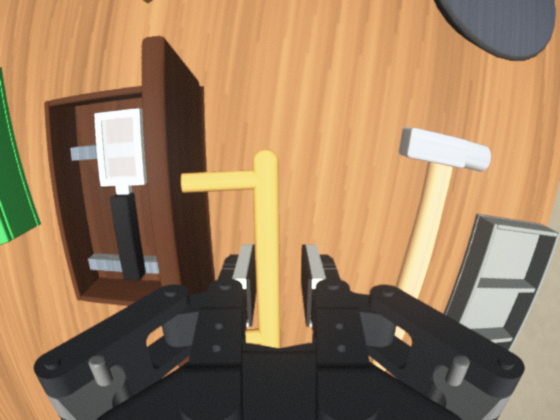

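View pics/s6.png

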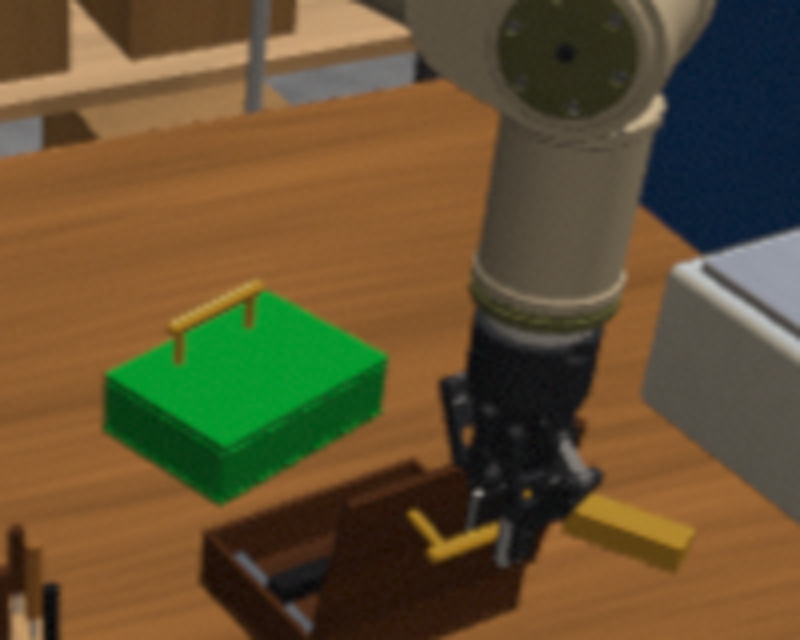

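Lid is upright and the fingers are clear of the bar. Raising along the lean.

Emit:
servo_tool:
  rows:
    - {"travel": [0.001,0,0.01],"rotation": [0,0,0],"hand": 0.25}
    - {"travel": [0.003,0.0003,0.025],"rotation": [0,0,0],"hand": 0.25}
    - {"travel": [0.005,0.0005,0.05],"rotation": [0,0,0],"hand": 0.25}
    - {"travel": [0.005,0.0005,0.09],"rotation": [0,0,0],"hand": 0.25}
    - {"travel": [0.0,0.0,0.14],"rotation": [0,0,0],"hand": 0.25}
    - {"travel": [-0.04,0.0,0.17],"rotation": [0,0,0],"hand": 0.4}
    - {"travel": [-0.09,-0.01,0.17],"rotation": [0,0,0],"hand": 0.5}
    - {"travel": [-0.13,-0.03,0.16],"rotation": [0,0,0],"hand": 0.55}
    - {"travel": [-0.13,-0.05,0.15],"rotation": [0,0,0],"hand": 0.55}
    - {"travel": [-0.13,-0.05,0.15],"rotation": [0,0,0],"hand": 0.55}

```text
time_s: 9.82
tcp_pos: [0.489, 0.2407, 0.2909]
eef_rot: [0.707, -0.046, 0.705, 0.044]
contact_force: [0.3, 0.3, 0.3]
finger_gap: 0.549
```

```bash
python3 st.py; python3 - <<'E'
from h import *;from bench import robot
w=robot.get_image("wrist");cv2.imwrite("pics/w7.png",w["pixels"][:,:,::-1])
sc=robot.get_image("scene");crop(sc["pixels"],270,60,200,160,4,"pics/s7.png")
E
```

```text
[[ 0.0029 -0.1272  0.9919  0.489 ]
 [-0.0023  0.9919  0.1272  0.2407]
 [-1.     -0.0026  0.0026  0.2909]] [0.253  0.2988 0.2688] [-0.0338 -0.0174 -0.0269] 9.825 0.5489070098014265
[-0.0713  0.2596]
th 0.9009770263741281 0.2614247627115569
```

View pics/w7.png

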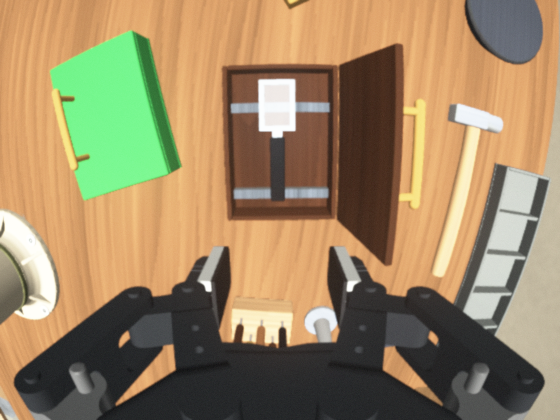

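View pics/s7.png

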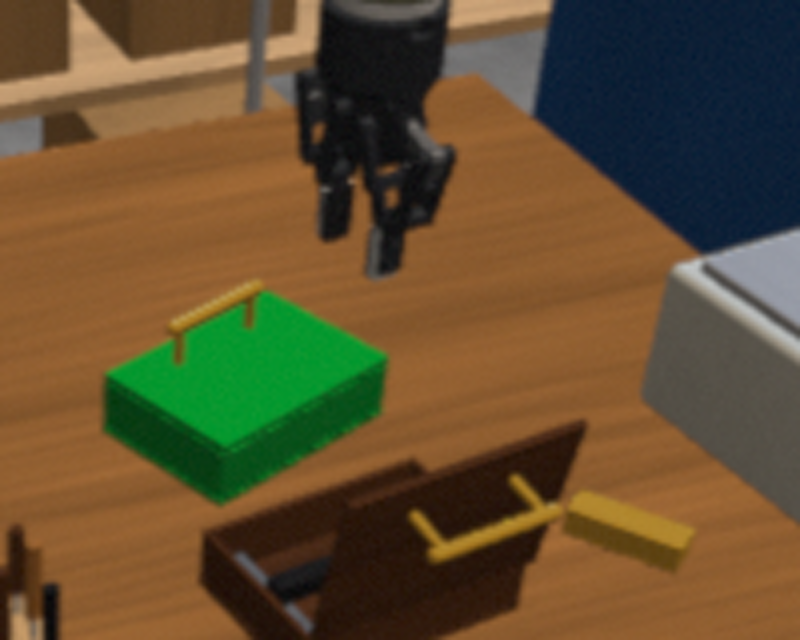

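Lid stands open. The magnifier handle is at about (278,140..200) and the lens at (260..296, 80..131). Measuring both.

```bash
python3 - <<'E'
from h import *;from bench import robot
w=robot.get_image("wrist");crop(w["pixels"],215,40,220,230,3,"pics/w7z.png")
E
```

```text
(no output)
```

View pics/w7z.png

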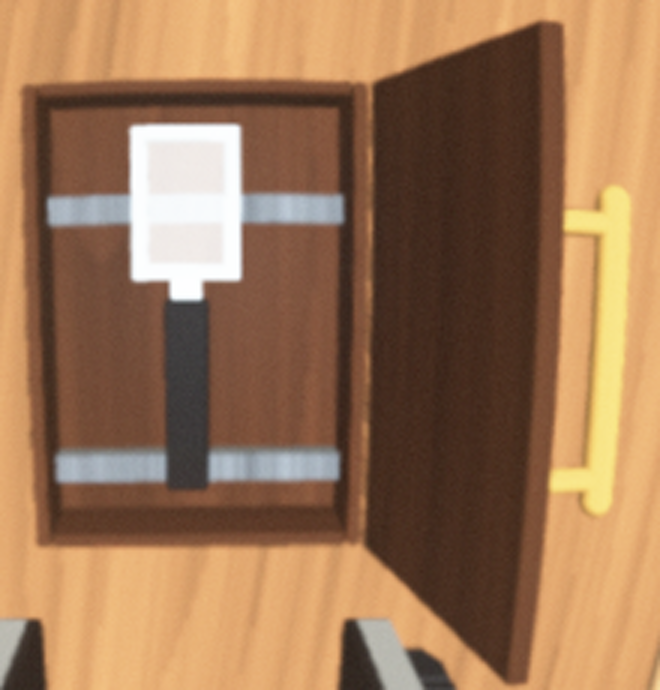

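```bash
python3 - <<'E'
from h import *;from bench import robot
from scipy.optimize import least_squares
np.set_printoptions(precision=4,suppress=True)
s=robot.read_state();w=robot.get_image("wrist")
def P(x,y,z):
    o,r=wray(w,s,215+x/3,40+y/3);return o+r*(z-o[2])/r[2]
c=[P(*p,.05) for p in ((23,88),(365,85),(360,543),(40,545))];print("rim",np.array(c),"ctr",np.mean(c,0))
for a,b in ((0,1),(1,2),(2,3),(3,0)):print(np.linalg.norm(c[a]-c[b]))
d=c[0]+c[1]-c[2]-c[3];print("yaw",np.arctan2(-d[0],d[1]))
hc=[P(*p,.038) for p in ((166,300),(208,300),(209,489),(167,489))];print("handle",np.array(hc),np.mean(hc,0))
d=hc[0]+hc[1]-hc[2]-hc[3];print("yaw",np.arctan2(-d[0],d[1]),np.linalg.norm(d)/2,np.linalg.norm(hc[0]-hc[1]))
lc=[P(*p,.028) for p in ((130,125),(241,125),(241,281),(130,281))];print("lens",np.array(lc),np.mean(lc,0))
# lid angle
yaw=.135;h=np.mean(c,0)+.068*np.array([np.cos(yaw),np.sin(yaw),0])
L=np.array([(-136,95,8),(-136,-95,8),(-106,52,43),(-106,-52,43)])/1000
U=np.array([(562,24),(524,683),(616,186),(597,515)])/3+[215,40]
def f(p):
    out=[];th,hh,dx=p
    for x,y,z in L:
        q=[x*np.cos(th)+z*np.sin(th)+dx,y,-x*np.sin(th)+z*np.cos(th)]
        out.append(wproj(w,s,h+np.array([np.cos(yaw)*q[0]-np.sin(yaw)*q[1],np.sin(yaw)*q[0]+np.cos(yaw)*q[1],q[2]+hh])))
    return (np.array(out)-U).ravel()
r=least_squares(lambda p:f([p[0],0,p[1]]),[1.7,0]);print("hinge",h,"lid",r.x,r.fun)
r=least_squares(lambda p:f([p[0],0,0]),[1.7]);print("lid",r.x,r.fun)
E
```

```text
rim [[0.4079 0.3606 0.05  ]
 [0.54   0.3793 0.05  ]
 [0.5672 0.1942 0.05  ]
 [0.4345 0.176  0.05  ]] ctr [0.4874 0.2775 0.05  ]
0.13336936311140027
0.18709436284200762
0.133964116545668
0.1864312626439137
yaw 0.14453224883083177
handle [[0.4741 0.2823 0.038 ]
 [0.4909 0.2845 0.038 ]
 [0.5019 0.206  0.038 ]
 [0.4844 0.2037 0.038 ]] [0.4878 0.2441 0.038 ]
yaw 0.134975436589338 0.07922853033840667 0.016974276179847144
lens [[0.45   0.3522 0.028 ]
 [0.495  0.358  0.028 ]
 [0.5037 0.2935 0.028 ]
 [0.4582 0.2875 0.028 ]] [0.4767 0.3228 0.028 ]
hinge [0.5548 0.2867 0.05  ] lid [1.6929 0.0037] [ 0.6142 -0.6254  0.1634  1.8547  0.0158  1.4338 -0.893   0.5833]
lid [1.7269] [ 1.1084 -0.3111  0.67    1.3622 -1.2063  1.4414 -1.9936  0.0089]
```

Handle centre is (0.488, 0.244) with yaw 0.135, and the lid angle is about 1.7. Descending.

Emit:
servo_tool:
  rows:
    - {"travel": [-0.001,0.0035,-0.05],"rotation": [0,0,0.008],"hand": 0.5}
    - {"travel": [-0.001,0.0035,-0.1],"rotation": [0,0,0.008],"hand": 0.5}
    - {"travel": [-0.001,0.0035,-0.15],"rotation": [0,0,0.008],"hand": 0.5}
    - {"travel": [-0.001,0.0035,-0.19],"rotation": [0,0,0.008],"hand": 0.5}
    - {"travel": [-0.001,0.0035,-0.21],"rotation": [0,0,0.008],"hand": 0.5}
    - {"travel": [-0.001,0.0035,-0.22],"rotation": [0,0,0.008],"hand": 0.5}
    - {"travel": [-0.001,0.0035,-0.22],"rotation": [0,0,0.008],"hand": 0.5}

```text
time_s: 10.9
tcp_pos: [0.4878, 0.2479, 0.0707]
eef_rot: [0.706, -0.049, 0.705, 0.05]
contact_force: [0.5, 0.1, 0.7]
finger_gap: 0.505
```

```bash
python3 st.py; python3 - <<'E'
from h import *;from bench import robot
s=robot.read_state();w=robot.get_image("wrist");cv2.imwrite("pics/w8.png",w["pixels"][:,:,::-1])
print(wproj(w,s,s["tcp_pos"]+np.array([0,0,-.033])), wproj(w,s,s["tcp_pos"]+np.array([-.0048,.035,-.033])))
E
```

```text
[[ 0.0012 -0.1395  0.9902  0.4878]
 [ 0.0008  0.9902  0.1395  0.2479]
 [-1.      0.0006  0.0013  0.0707]] [0.482  0.0649 0.6684] [-0.0393  0.0468 -0.0067] 10.9 0.5052199141944486
[-0.0715  0.0394]
th 0.010371669419868612 0.07968515973838779
[278.84892109 238.47310453] [279.07870341 178.44882835]
```

View pics/w8.png

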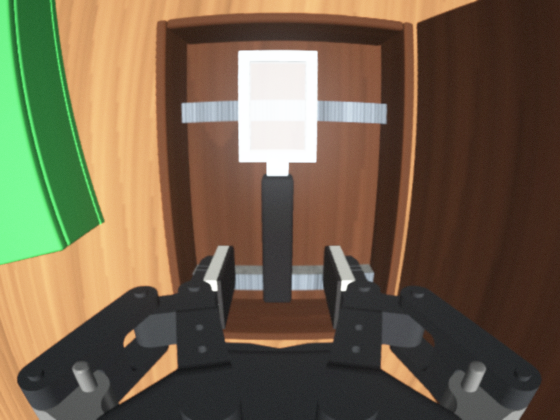

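The handle is centred between the pads (columns 262..294, rows 176..302). Descending and closing.

Emit:
servo_tool:
  rows:
    - {"travel": [-0.0005,0,-0.025],"rotation": [0,0,0],"hand": 0.5}
    - {"travel": [-0.0005,0,-0.045],"rotation": [0,0,0],"hand": 0.5}
    - {"travel": [-0.0005,0,-0.055],"rotation": [0,0,0],"hand": 0.5}
    - {"travel": [-0.0005,0,-0.0585],"rotation": [0,0,0],"hand": 0.5}
    - {"travel": [-0.0005,0,-0.0585],"rotation": [0,0,0],"hand": 0.4}
    - {"travel": [-0.0005,0,-0.0585],"rotation": [0,0,0],"hand": 0.0}
    - {"travel": [-0.0005,0,-0.0585],"rotation": [0,0,0],"hand": 0.0}
    - {"travel": [-0.0005,0,-0.0585],"rotation": [0,0,0],"hand": 0.0}
    - {"travel": [-0.0005,0,-0.0585],"rotation": [0,0,0],"hand": 0.0}
    - {"travel": [-0.0005,0,-0.0585],"rotation": [0,0,0],"hand": 0.0}

```text
time_s: 12.2
tcp_pos: [0.4882, 0.2484, 0.0138]
eef_rot: [0.707, -0.049, 0.704, 0.05]
contact_force: [-1.3, -0.3, 6.1]
finger_gap: 0.194
```

```bash
python3 st.py; python3 - <<'E'
from h import *;from bench import robot
s=robot.read_state();w=robot.get_image("wrist");cv2.imwrite("pics/w9.png",w["pixels"][:,:,::-1])
E
```

```text
[[ 0.0038 -0.1393  0.9902  0.4882]
 [ 0.0017  0.9902  0.1393  0.2484]
 [-1.      0.0011  0.004   0.0138]] [-1.3326 -0.2759  6.1412] [-0.0848  0.2136 -0.0014] 12.2 0.19406845419787366
[-0.071  -0.0175]
th -0.7302071553212899 0.07760832540928607
```

View pics/w9.png

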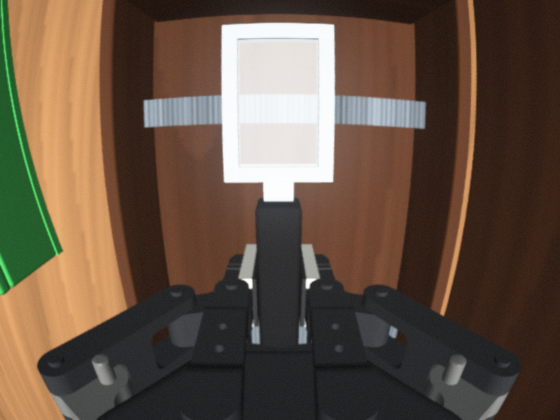

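Gripped at gap 0.194. Lifting straight up.

Emit:
servo_tool:
  rows:
    - {"travel": [0,0,0.01],"rotation": [0,0,0],"hand": 0}
    - {"travel": [0,0,0.03],"rotation": [0,0,0],"hand": 0}
    - {"travel": [0,0,0.06],"rotation": [0,0,0],"hand": 0}
    - {"travel": [0,0,0.1],"rotation": [0,0,0],"hand": 0}
    - {"travel": [0,0,0.14],"rotation": [0,0,0],"hand": 0}
    - {"travel": [0,0,0.18],"rotation": [0,0,0],"hand": 0}
    - {"travel": [0,0,0.22],"rotation": [0,0,0],"hand": 0}
    - {"travel": [0,0,0.25],"rotation": [0,0,0],"hand": 0}
    - {"travel": [0,0,0.27],"rotation": [0,0,0],"hand": 0}
    - {"travel": [0,0,0.27],"rotation": [0,0,0],"hand": 0}

```text
time_s: 13.5
tcp_pos: [0.4885, 0.2491, 0.2864]
eef_rot: [0.708, -0.049, 0.703, 0.051]
contact_force: [0.8, 0.5, -1.3]
finger_gap: 0.202
```

```bash
python3 st.py; python3 - <<'E'
from h import *;from bench import robot
s=robot.read_state();w=robot.get_image("wrist");cv2.imwrite("pics/w10.png",w["pixels"][:,:,::-1])
sc=robot.get_image("scene");crop(sc["pixels"],270,60,200,160,4,"pics/s10.png")
E
```

```text
[[ 0.0076 -0.1399  0.9901  0.4885]
 [ 0.0033  0.9902  0.1399  0.2491]
 [-1.      0.0022  0.008   0.2864]] [ 0.7589  0.5187 -1.3167] [-0.0384  0.0467 -0.0014] 13.5 0.20193573016360633
[-0.0707  0.2551]
th 0.8982922419140009 0.2568891951021054
```

View pics/w10.png

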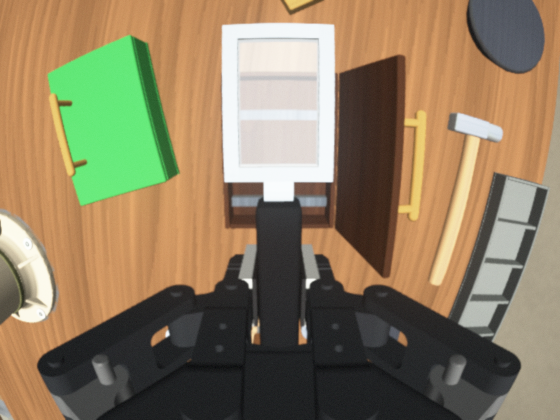

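View pics/s10.png

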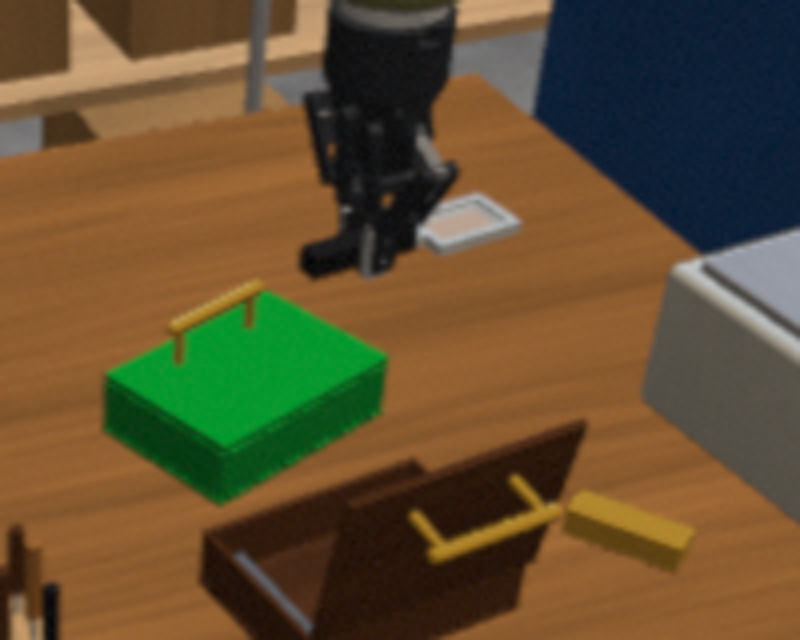

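Held level, and the lens is at the same image place as on the rails. Now over the tools to a viewing spot beside the vise.

Emit:
servo_tool:
  rows:
    - {"travel": [0.003,-0.02,0.005],"rotation": [0,0,0],"hand": 0}
    - {"travel": [0.01,-0.06,0.01],"rotation": [0,0,0],"hand": 0}
    - {"travel": [0.02,-0.105,0.01],"rotation": [0,0,0],"hand": 0}
    - {"travel": [0.03,-0.15,0.01],"rotation": [0,0,0],"hand": 0}
    - {"travel": [0.04,-0.195,0.01],"rotation": [0,0,0],"hand": 0}
    - {"travel": [0.05,-0.24,0.01],"rotation": [0,0,0],"hand": 0}
    - {"travel": [0.06,-0.285,0.01],"rotation": [0,0,0],"hand": 0}
    - {"travel": [0.07,-0.33,0.01],"rotation": [0,0,0],"hand": 0}
    - {"travel": [0.08,-0.375,0.01],"rotation": [0,0,0],"hand": 0}
    - {"travel": [0.09,-0.42,0.01],"rotation": [0,0,0],"hand": 0}
    - {"travel": [0.1,-0.465,0.01],"rotation": [0,0,0],"hand": 0}
    - {"travel": [0.11,-0.505,0.01],"rotation": [0,0,0],"hand": 0}
    - {"travel": [0.115,-0.53,0.01],"rotation": [0,0,0],"hand": 0}
    - {"travel": [0.115,-0.54,0.01],"rotation": [0,0,0],"hand": 0}
    - {"travel": [0.115,-0.54,0.01],"rotation": [0,0,0],"hand": 0}
    - {"travel": [0.115,-0.54,0.01],"rotation": [0,0,0],"hand": 0}

```text
time_s: 15.6
tcp_pos: [0.6031, -0.2899, 0.2938]
eef_rot: [0.707, -0.05, 0.704, 0.051]
contact_force: [0.7, 0.1, -0.5]
finger_gap: 0.199
```

```bash
python3 st.py; python3 - <<'E'
from h import *;from bench import robot
import pickle
s=robot.read_state();w=robot.get_image("wrist");pickle.dump((s,w),open("v1.pkl","wb"));cv2.imwrite("pics/w11.png",w["pixels"][:,:,::-1])
E
```

```text
[[ 0.004  -0.1417  0.9899  0.6031]
 [ 0.0023  0.9899  0.1417 -0.2899]
 [-1.      0.0017  0.0042  0.2938]] [ 0.667   0.1153 -0.4873] [ 0.0241 -0.0338  0.0178] 15.6 0.19862191051208986
[-0.0308  0.2625]
th 1.056848453771331 0.25589546898895743
```

View pics/w11.png

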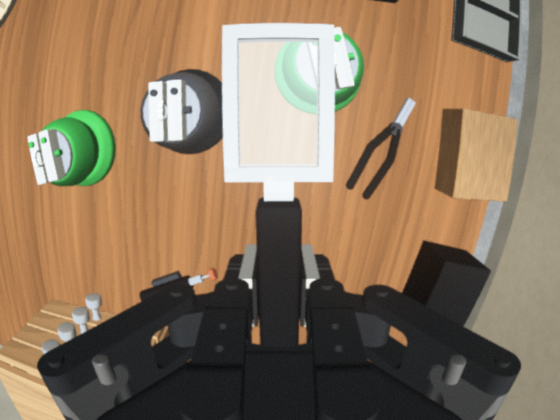

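The dark vise's jaws are at about (150..185, 80..142). Zooming.

```bash
python3 - <<'E'
from h import *;import pickle
s,w=pickle.load(open("v1.pkl","rb"));crop(w["pixels"],135,60,100,100,6,"pics/w11z.png")
E
```

```text
(no output)
```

View pics/w11z.png

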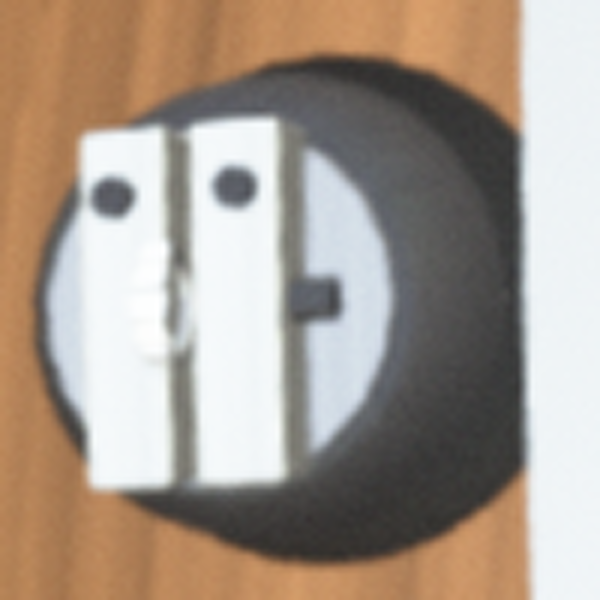

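```bash
cat > meas.py <<'E'
from h import *
np.set_printoptions(precision=4,suppress=True)
def meas(s,w,x0,y0,k,jaw,stones):
    def P(x,y,z):
        o,r=wray(w,s,x0+x/k,y0+y/k);return o+r*(z-o[2])/r[2]
    c=np.array([P(*p,.106) for p in jaw]);m=c.mean(0)
    d=c[0]+c[1]-c[2]-c[3];print("jaws",c,"ctr",m,"yaw",np.arctan2(-d[0],d[1]),"len",np.linalg.norm(d)/2,"wid",np.linalg.norm(c[1]+c[2]-c[0]-c[3])/2)
    for p in stones: print("stone",P(*p,.122))
E
python3 - <<'E'
from meas import *;import pickle
s,w=pickle.load(open("v1.pkl","rb"))
meas(s,w,135,60,6,((80,132),(278,118),(288,478),(90,488)),((152,247),(150,305),(153,362)))
# lens centre in tool frame from w9-like pixel corners
T=toolpose(s);
zc=T[2,3]+.0142
q=[]
for u,v in ((222,24),(334,24),(334,182),(222,182)):
    o,r=wray(w,s,u,v);p=o+r*(zc-o[2])/r[2];q.append(T[:3,:3].T@(p-T[:3,3]))
print(np.array(q),np.mean(q,0))
E
```

```text
jaws [[ 0.4524 -0.1988  0.106 ]
 [ 0.4892 -0.1943  0.106 ]
 [ 0.4985 -0.2566  0.106 ]
 [ 0.4613 -0.262   0.106 ]] ctr [ 0.4753 -0.2279  0.106 ] yaw 0.14454029691411277 len 0.06342717373404093 wid 0.037347920024638236
stone [ 0.4748 -0.2186  0.122 ]
stone [ 0.4756 -0.2283  0.122 ]
stone [ 0.4772 -0.2378  0.122 ]
[[-0.0141  0.1076 -0.0225]
 [-0.0139  0.1076  0.0218]
 [-0.014   0.0431  0.0224]
 [-0.0142  0.0431 -0.0232]] [-0.0141  0.0754 -0.0004]
```

Ring is at (0.4755, -0.2281) with yaw 0.1445, and jaw and stone measurements agree. Lens is at tool y +75.4 mm. Moving above it, then partway down.

Emit:
servo_tool:
  rows:
    - {"travel": [-0.03,-0.003,0],"rotation": [0,0,0.0025],"hand": 0}
    - {"travel": [-0.07,-0.007,0],"rotation": [0,0,0.0025],"hand": 0}
    - {"travel": [-0.1,-0.011,0],"rotation": [0,0,0.0025],"hand": 0}
    - {"travel": [-0.1167,-0.0128,0],"rotation": [0,0,0.0025],"hand": 0}
    - {"travel": [-0.1167,-0.0128,-0.03],"rotation": [0,0,0.0025],"hand": 0}
    - {"travel": [-0.1167,-0.0128,-0.07],"rotation": [0,0,0.0025],"hand": 0}
    - {"travel": [-0.1167,-0.0128,-0.1],"rotation": [0,0,0.0025],"hand": 0}
    - {"travel": [-0.1167,-0.0128,-0.12],"rotation": [0,0,0.0025],"hand": 0}
    - {"travel": [-0.1167,-0.0128,-0.12],"rotation": [0,0,0.0025],"hand": 0}
    - {"travel": [-0.1167,-0.0128,-0.12],"rotation": [0,0,0.0025],"hand": 0}

```text
time_s: 16.9
tcp_pos: [0.4873, -0.3025, 0.1752]
eef_rot: [0.707, -0.051, 0.703, 0.052]
contact_force: [-0.5, -0.5, -1.2]
finger_gap: 0.198
```

```bash
python3 st.py; python3 - <<'E'
from h import *;from bench import robot
import pickle
s=robot.read_state();w=robot.get_image("wrist");pickle.dump((s,w),open("v2.pkl","wb"));cv2.imwrite("pics/w12.png",w["pixels"][:,:,::-1])
crop(w["pixels"],210,10,140,180,4,"pics/w12z.png")
E
```

```text
[[ 0.0057 -0.1451  0.9894  0.4873]
 [ 0.0014  0.9894  0.1451 -0.3025]
 [-1.      0.0005  0.0058  0.1752]] [-0.5282 -0.4885 -1.1728] [-0.0073  0.0297  0.0055] 16.9 0.1982866870101944
[-0.1472  0.1439]
th 0.35051686965909173 0.20133373910193836
```

View pics/w12z.png

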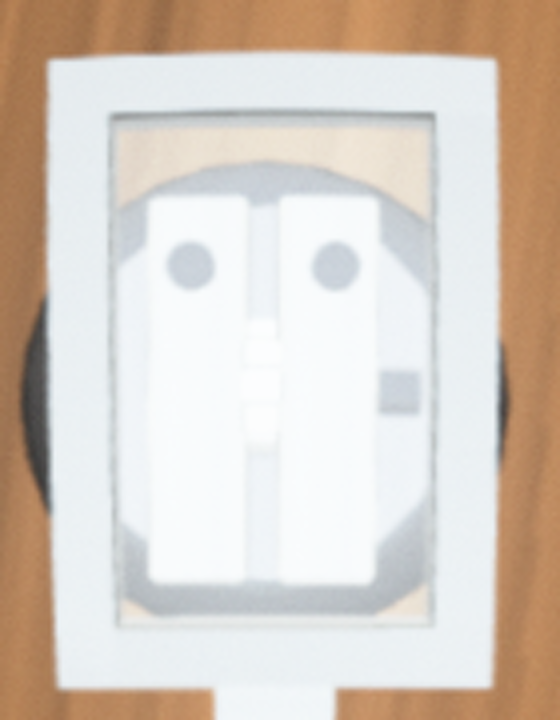

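```bash
python3 - <<'E'
from meas import *;import pickle
s,w=pickle.load(open("v2.pkl","rb"))
meas(s,w,210,10,4,((148,196),(379,196),(376,583),(150,583)),((262,320),(262,385),(262,448)))
T=toolpose(s);zc=T[2,3]+.0142;q=[]
for x,y in ((47,60),(497,60),(493,688),(58,688)):
    o,r=wray(w,s,210+x/4,10+y/4);q.append(o+r*(zc-o[2])/r[2])
q=np.array(q);print("lens",q.mean(0));d=q[0]+q[1]-q[2]-q[3];print(np.arctan2(-d[0],d[1]),T[:3,:3].T@(q.mean(0)-T[:3,3]))
E
```

```text
jaws [[ 0.4519 -0.1992  0.106 ]
 [ 0.4886 -0.1939  0.106 ]
 [ 0.4977 -0.257   0.106 ]
 [ 0.4611 -0.2623  0.106 ]] ctr [ 0.4748 -0.2281  0.106 ] yaw 0.14341306955859015 len 0.06374370676445978 wid 0.03704998381571061
stone [ 0.4733 -0.2184  0.122 ]
stone [ 0.4747 -0.2282  0.122 ]
stone [ 0.4761 -0.2376  0.122 ]
lens [ 0.4762 -0.2282  0.1894]
0.15085424927658803 [-0.0142  0.0751 -0.0002]
```

Lens is within about 1 mm of the ring. Lowering to height.

Emit:
servo_tool:
  rows:
    - {"travel": [-0.0012,0,-0.012],"rotation": [0,0,-0.002],"hand": 0}
    - {"travel": [-0.0012,0,-0.024],"rotation": [0,0,-0.002],"hand": 0}
    - {"travel": [-0.0012,0,-0.034],"rotation": [0,0,-0.002],"hand": 0}
    - {"travel": [-0.0012,0,-0.04],"rotation": [0,0,-0.002],"hand": 0}
    - {"travel": [-0.0012,0,-0.043],"rotation": [0,0,-0.002],"hand": 0}
    - {"travel": [-0.0012,0,-0.044],"rotation": [0,0,-0.002],"hand": 0}
    - {"travel": [-0.0012,0,-0.044],"rotation": [0,0,-0.002],"hand": 0}
    - {"travel": [-0.0012,0,-0.044],"rotation": [0,0,-0.002],"hand": 0}

```text
time_s: 17.95
tcp_pos: [0.4864, -0.3028, 0.1317]
eef_rot: [0.708, -0.051, 0.703, 0.051]
contact_force: [0.1, 0.7, -1.2]
finger_gap: 0.199
```

```bash
python3 st.py; python3 - <<'E'
from h import *;from bench import robot
import pickle
s=robot.read_state();w=robot.get_image("wrist");pickle.dump((s,w),open("v3.pkl","wb"))
crop(w["pixels"],210,10,140,180,3,"pics/w13z.png")
sc=robot.get_image("scene");crop(sc["pixels"],100,90,260,190,3,"pics/s13.png");cv2.imwrite("pics/s13f.png",sc["pixels"][:,:,::-1])
cv2.imwrite("pics/t13.png",robot.get_image("top")["pixels"][:,:,::-1])
E
```

```text
[[ 0.0066 -0.1428  0.9897  0.4864]
 [ 0.0007  0.9898  0.1428 -0.3028]
 [-1.     -0.0002  0.0066  0.1317]] [ 0.0984  0.7136 -1.197 ] [-0.0067  0.028   0.0447] 17.95 0.19889216397333526
[-0.1482  0.1004]
th 0.16261089903989306 0.17600906663558472
```

View pics/w13z.png

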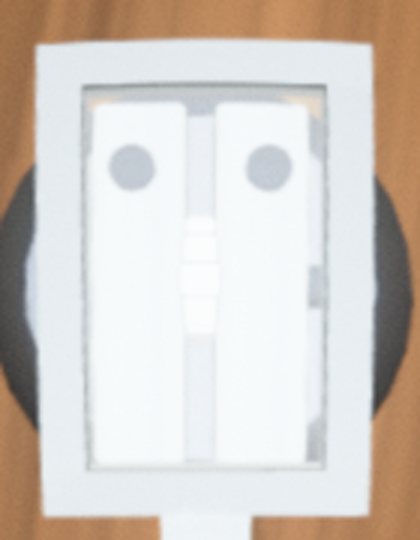

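View pics/s13.png

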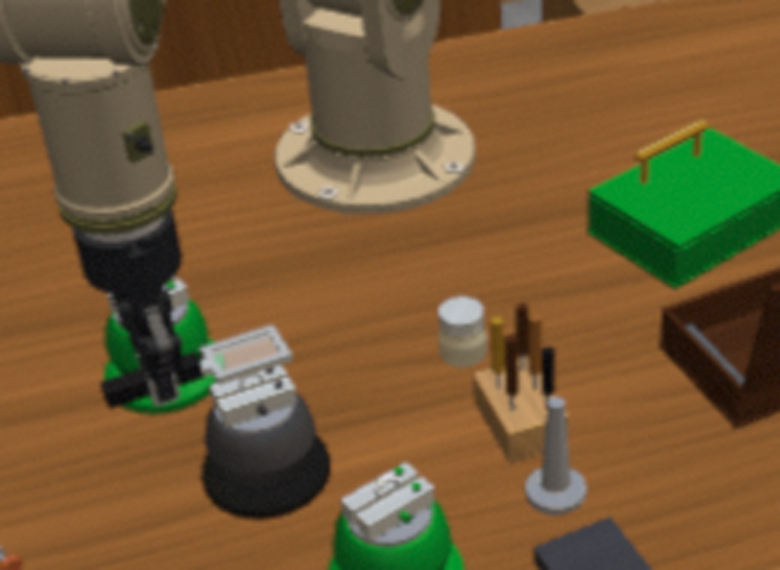

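View pics/s13f.png

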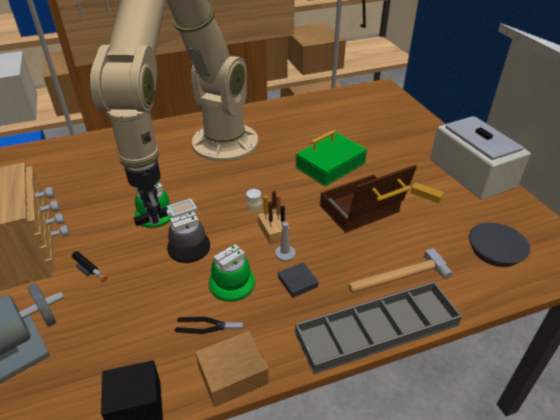

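```bash
python3 - <<'E'
from meas import *;import pickle;from bench import robot
s,w=pickle.load(open("v3.pkl","rb"))
meas(s,w,210,10,3,((91,102),(308,102),(308,462),(93,462)),((200,217),(200,276),(200,334)))
T=toolpose(s);zc=T[2,3]+.0142;q=[]
for x,y in ((37,44),(373,44),(370,516),(44,516)):
    o,r=wray(w,s,210+x/3,10+y/3);q.append(o+r*(zc-o[2])/r[2])
q=np.array(q);print("lens",q.mean(0));d=q[0]+q[1]-q[2]-q[3];print(np.arctan2(-d[0],d[1]))
print("width %.4f len %.4f"%(np.linalg.norm(q[0]+q[3]-q[1]-q[2])/2,np.linalg.norm(d)/2))
sc=robot.get_image("scene")
print([proj(sc,p) for p in q]); print(proj(sc,[.475,-.228,.122]))
crop(sc["pixels"],150,190,60,60,10,"pics/s14.png")
for n,r in zip("ab",[0,0]): pass
E
```

```text
jaws [[ 0.4516 -0.1989  0.106 ]
 [ 0.4883 -0.1937  0.106 ]
 [ 0.4977 -0.2562  0.106 ]
 [ 0.4605 -0.2615  0.106 ]] ctr [ 0.4745 -0.2276  0.106 ] yaw 0.14539045879100304 len 0.06322191279092136 wid 0.03729184878623954
stone [ 0.4732 -0.2185  0.122 ]
stone [ 0.4745 -0.2277  0.122 ]
stone [ 0.4758 -0.2367  0.122 ]
lens [ 0.4754 -0.2284  0.1459]
0.1472785329005519
width 0.0442 len 0.0642
[array([189.8986, 197.5304]), array([196.052, 207.334]), array([171.4823, 215.4534]), array([165.8651, 205.2415])]
[182.269  213.3247]
```

View pics/s14.png

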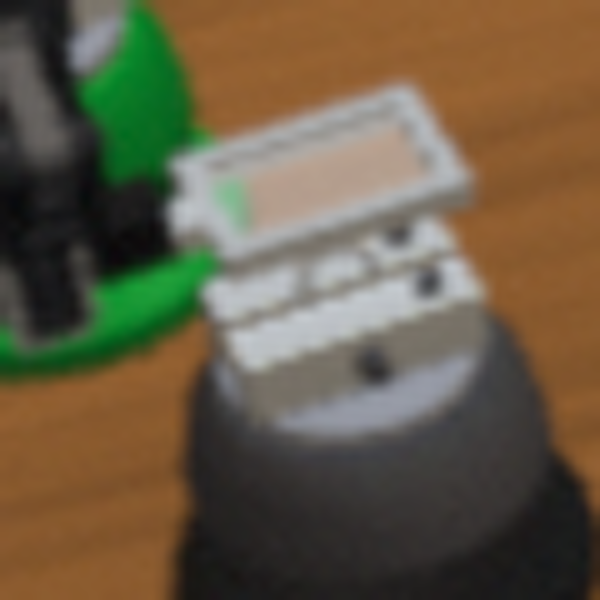

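View pics/t13.png

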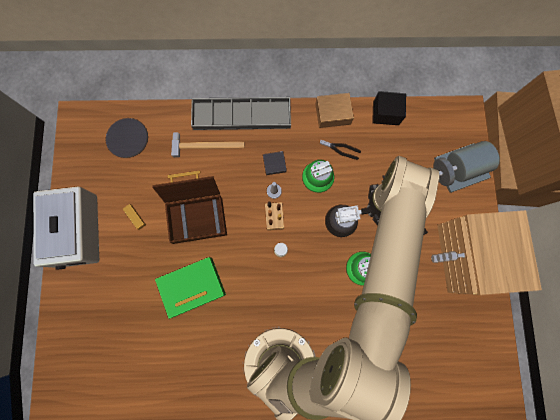

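The lens is level and centred within 1 mm, and the gap is about 15.9 mm. One small trim and settle.

Emit:
servo_tool:
  rows:
    - {"travel": [-0.0007,0.0004,-0.001],"rotation": [0,0,0],"hand": 0}
    - {"travel": [-0.0007,0.0004,-0.001],"rotation": [0,0,0],"hand": 0}
    - {"travel": [-0.0007,0.0004,-0.001],"rotation": [0,0,0],"hand": 0}
    - {"travel": [-0.0007,0.0004,-0.001],"rotation": [0,0,0],"hand": 0}
    - {"travel": [-0.0007,0.0004,-0.001],"rotation": [0,0,0],"hand": 0}
    - {"travel": [-0.0007,0.0004,-0.001],"rotation": [0,0,0],"hand": 0}

```text
time_s: 18.9
tcp_pos: [0.4856, -0.3024, 0.1306]
eef_rot: [0.708, -0.05, 0.703, 0.051]
contact_force: [0.4, 0.4, -1.3]
finger_gap: 0.194
```

```bash
python3 st.py; python3 - <<'E'
from h import *;from bench import robot
s=robot.read_state();print(s["joint_vel"])
w=robot.get_image("wrist");crop(w["pixels"],210,10,140,180,3,"pics/w15z.png")
E
```

```text
[[ 0.0063 -0.1428  0.9897  0.4856]
 [ 0.0008  0.9898  0.1428 -0.3024]
 [-1.     -0.0001  0.0064  0.1306]] [ 0.4487  0.4101 -1.3089] [-0.0197 -0.0062 -0.0418] 18.9 0.19426512553612002
[-0.149   0.0993]
th 0.15478666188902418 0.17604172654259415
[ 0.00040796 -0.00036724 -0.00062127 -0.00081989  0.00042736 -0.00088949
 -0.0008716 ]
```

View pics/w15z.png

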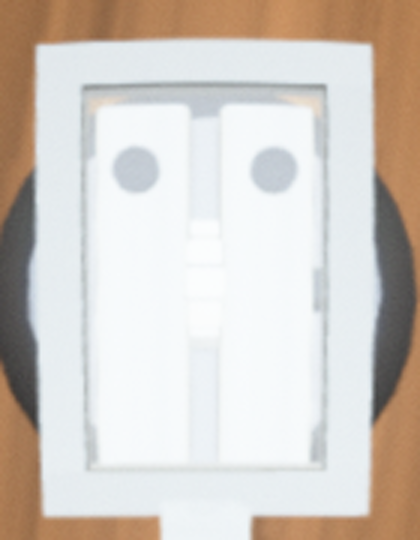

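```bash
python3 -c "
from bench import robot
print(robot.job_done())"
```

```text
the job is handed in; nothing more can be done
None
```

I opened the lid to its stop and lifted the magnifier out by its handle. I carried it over the tools, and it is now held still over the ring in the dark vise. I handed the job in at about 19 s.

**Magnifier (last checks):**
- **Position:** the lens was within about 1 mm of the middle of the stones. Its long side was within about 0.2° of the row in the last measurement, just before a final trim of about 1 mm.
- **Height and level:** the underside works out at about 0.137 m, a gap of about 15 mm. This assumes the magnifier sat at its given height on the rails, and the calibration is only good to about 2 mm. It should be level to within about 0.2°, judging from the tool's tilt now and when it took the handle.
- **Steadiness:** joint speeds were near zero, the grip was firm, and there was no sign of contact with the ring or vise.

**Lid:** it pushed back with about 30 N at the end of its travel, far more than the hinge's 2–3 N, so I take it to be on its stop. The angle estimates were a little low: 1.69–1.73 rad from the wrist image and 1.72–1.74 rad from the tool position, against 1.75. The last scene picture still showed it open.

**Other observations:**
- While opening the lid, my first arc was 5–9 mm off. The force on the tool reached about 32 N before I corrected it.
- After I opened the fingers to release the handle, about 7 N of upward force remained that I could not explain; it was gone once the arm backed off.
- In the last pictures, the other things on the bench looked to be where they started; I did not measure them.

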